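Refit the light head of a lounge table lamp

TASK

The light head of the bare-stemmed table lamp is standing on the table next to it: take it by the knurled collar on its top, set it over the spigot on the stem and turn it until the keyways hidden inside drop over the pins. Then press it fully home on the stem's shoulder against the springy contact, and finish while still gripping the collar and pressing the head home, so that I can do up the grub screw underneath; do not let go. Leave the phone, the hex key and the coffee mug where they are, and do not tip the head over.

Things in the scene. Friction and masses are not known exactly. Their poses are not given: they have to be found in the camera images.
- collar (a point): Centre, on the axis and half-way up, of the knurled steel collar on the loose light head: 49 mm across, 28 mm tall, standing on a flat aluminium pan 126 mm across, 14 mm below this point. Under the pan hangs an opal ring 120 mm across whose lower rim is 51 mm below this point. One rigid piece, 65 mm tall, about 0.3 kg, alike all round; z is its axis, up; x and y tell nothing of use.
- hub_mouth (a point): Centre of the lower end face of the hub hidden under the head, 47 mm below the collar's centre and 4 mm up inside the opal ring. The hub, 44 mm across, has an open bore 29 mm across and 27 mm deep. Three straight keyways 8 mm wide, 120 degrees apart, run the bore's whole length and through the hub's wall. Their bearing is not given: find it by turning.
- lamp_shoulder (a point): Centre of the flat shoulder, 45 mm across, on the bare lamp stem, 150 mm above the table; z up. The base, 110 mm across, is screwed down. Home: the hub's end face rests on this shoulder, collar's centre 47 mm above it.
- spigot_top (a point): Top centre of the brass spigot, 25 mm above the shoulder. It is 26 mm across and tapers over its upper 7 mm to 16 mm. On top stands a sprung contact pin (6 mm more, 7 mm across). The head meets it about 4 mm before home; it pushes up with 6 N there and 8 N at home, more than the head's weight, so unless pressed down the head rises about 4 mm again.
- pin_level (a point): Point on the spigot's axis 5.5 mm above the shoulder, level with the three steel pins: 4.5 mm thick, 120 degrees apart, reaching 19 mm from the axis, bearing different at every start. Out of line, the hub rests on them, 7.8 mm above home. At most 120 degrees of turning, either way, brings keyways over pins (about 5 degrees of play each side); the head then goes down freely.
- lamp2: A second, complete lamp of the same kind, 211 mm tall and 126 mm across, origin at the centre of its underside; screwed to the table, not part of the job.
- phone: A phone, 148 x 72 x 8 mm, lying flat beyond the lamp; origin at the centre of its underside, x along its length. Leave it where it is.
- hexkey: A dark hex key, 75 x 27 mm, 5 mm thick, lying flat; origin under the middle of its long arm. Leave it where it is.
- cup: A white coffee mug, 76 mm across and 62 mm tall, standing; origin at the centre of its underside. Leave it where it is.
Not all that is in view belongs to the job. Of the things that look like the part that bears collar, the largest one is meant.

How it is judged (in metres and radians):
On the way, in this order (a step that is already met when the one before it is completed fails the run):
1. the head is lifted by its collar (height (world z) of collar above 0.1 m and contact force between the fingers and head above 2 N), for 0.2 s.
2. the head is set over the spigot, upright (horizontal distance between collar and lamp_shoulder below 0.006 m and z of collar in the frame of lamp_shoulder below 0.062 m and angle between collar's own z axis and vertical below 0.15 rad).
3. the keyways are over the pins and the head is pressed home (horizontal distance between collar and lamp_shoulder below 0.004 m and z of collar in the frame of lamp_shoulder below 0.0487 m), for 0.3 s.
At the end, for the whole second after the job is handed in: The head is home on the lamp: its axis within 4 mm of the stem's and upright within 4 degrees, its hub within 1.7 mm of the shoulder (unpressed it would stand about 4 mm off), at rest, and the fingers still hold the collar with more than 3 N (all of step 3 and z of collar in the frame of lamp_shoulder above 0.044 m and angle between collar's own z axis and vertical below 0.07 rad and contact force between the fingers and head above 3 N and linear speed of head below 0.02 m/s); the arm keeps its last pose, push and grip.
It fails at once if the head is tipped over (angle between collar's own z axis and vertical above 0.6 rad).
It fails at once if the phone is moved (distance of phone from where it was at the start of the episode above 0.015 m).
It fails at once if the hex key is moved (distance of hexkey from where it was at the start of the episode above 0.015 m).
It fails at once if the mug is moved (distance of cup from where it was at the start of the episode above 0.015 m).
It also fails if it takes over 64 s, if anything falls off the work surface, if the arm or the gripper's body presses on something with over 40 N, if the wrist force passes 120 N, or if a joint passes its speed limit or range.

ROBOT

A 7-joint arm with a two-finger parallel gripper is mounted at the origin on the work surface. World frame = base frame: x ahead of the robot, y to its left, z up, the work surface at z = 0. Lengths are in mm, angles in rad, forces in N, time in s.
With the tool pointing down it reaches from about 400 to 875 mm from the base axis. Payload 4.4 kg.
Tool frame: the origin (TCP) lies at the centre of the arm's flange, where the gripper is bolted on; the fingertips stand 173 mm ahead of it and the grasp point (between the pads) lies 155 mm ahead of it; z points along the fingers, y is the direction in which the jaws open and shut (so a half turn about z gives the same grasp; the last joint's range is limited). The gripper opens to 85 mm and grips with 20 to 120 N. Pads are 22 mm wide; open, the fingers measure 114 mm over their backs; the gripper's body (76 mm by 85 mm) begins 54 mm behind the grasp point. The pads swing forward as they close: fully open they stand 13 mm farther back than shut.
Start: joints at [1.099, 0.628, 0.038, 1.517, -0.027, 0.996, -0.02], TCP at [256.612, -597.215, 404.713] pointing down, gripper open.
Joint ranges: [-3.06, 3.06], [-0.37, 2.12], [-1.25, 1.32], [0.18, 2.47], [-1.1, 4.24], [0.23, 1.98], [-2.94, 2.94]. Speed limits (rad/s): [2.57, 2.57, 3.14, 3.14, 3.14, 3.14, 3.14].

INTERFACE

Orientations are given as [roll, pitch, yaw] about the fixed x, y, z axes, in that order (R = Rz(yaw) Ry(pitch) Rx(roll)).
In Python, from cell import * gives the robot as it stands. The module is installed in compiled form; this text tells all that it offers.
- The arm moves only by the shell command python3 -m jog 'ROWS'. ROWS is JSON, one flat list of numbers, 5 for each row, row after row: the shift along the tool's x, y, z in mm, then the turn about the tool's z in degrees, then the finger opening in mm, from 0 to 85.4. A call has 1 to 20 rows; each row is the pose to reach, as a shift and turn from the pose commanded when the call began, along the tool's axes at that moment; what a row does not reach only later rows make up. A row lasts 1/12 s, in which the tool goes at most 41.7 mm and 7.16 degrees, less where a joint would pass 70% of its speed; a pose out of reach is approached as far as the arm can. A call with a gripper value outside its range is refused whole. The fingers move at their own pace and stop on an object; the grip force is fixed at half the most. Time passes only in rows, so rows that repeat a pose let the fingers close. It gives the time, the measured TCP pose, the force and the opening at its end, in the units of the state.
- read_state(): the state, without advancing time (a new reading comes with each control period).
- get_image(name): name is "side" or "top" or "wrist"; returns (picture, depth): 420x560x3 uint8, blue, green, red; 420x560 float32, mm along the optical axis (not along the pixel's ray), 0 where there is no reading.
- camera_params(name): a dict with "K" (3x3 intrinsics, pixels), "dist_coeffs" ([k1, k2, p1, p2, k3] as OpenCV has them; the pictures are not rectified), "T" (4x4, takes a point from camera to world coordinates). Camera axes: x right, y up, looking along -z (the intrinsics and any distortion apply to the point x, -y, -z); pixel columns grow to the right and rows downward; lengths in mm; the calibration is good to about 2 mm. A picture is of the moment at which its call begins: read the wrist's pose just before it. camera_params takes no time and is no camera call; for the wrist camera it gives the pose at the moment of the call.
- finish_job(): hands the job in, once; it reports no verdict.
The state is a dict: "clock": time; "qpos": joint angles; "qd": joint speeds; "tau": joint torques, N m; "eef_pos": TCP position; "tool_rot": TCP orientation; "force": force on the tool from outside, world axes, zero at the start; "torque": the same for the moment, N m; "width": finger opening in mm.
Only numpy, scipy, OpenCV 4.12 (cv2) and the standard library are available. Lean on these libraries where they do the work, as an engineer would, in place of code of your own. Each camera call takes 0.05 s, during which the arm holds its last target.

## Working session

There is one attempt and no reset: what is moved stays moved. The work goes in short steps, Python scripts to look and compute and a shell command to move; the robot and the scene stay as the last step left them, time stands still between calls to the robot, and variables do not carry over. Pictures are saved under pics/ and viewed, and the job is handed in when it is done.

```bash
mkdir -p pics; ls; python3 - <<'E'
from cell import *
import cv2,numpy as np
s=read_state();print(s)
for n in("side","top","wrist"):
    p=camera_params(n)
    im,d=get_image(n);cv2.imwrite(f"pics/{n}0.png",im);np.save(f"pics/{n}0.npy",d)
    print(n,np.round(p["K"],1).tolist(),p["dist_coeffs"],np.round(p["T"],3).tolist(),(d>0).mean())
E
```

```text
pics
{'clock': 0.0, 'qpos': array([ 1.09922438,  0.6293645 ,  0.03842219,  1.51837821, -0.02699244,
        0.99632323, -0.01999377]), 'qd': array([ 1.24974678e-03,  9.42996812e-05,  5.66034783e-04,  7.77516925e-05,
       -1.56683985e-03, -2.72239969e-04,  8.45642011e-05]), 'tau': array([-1.73804779e-04, -5.63400364e+01,  1.22592911e+00, -1.93439752e+01,
        1.08880940e-02,  1.04703259e-02, -2.09284093e-05]), 'eef_pos': array([ 256.49191058, -596.92405378,  403.7732491 ]), 'tool_rot': array([-3.13963696e+00,  2.19330396e-05,  4.05798070e-01]), 'force': array([ 0.67657363, -0.4973931 , -0.3445513 ]), 'torque': array([-0.00821325,  0.02356238,  0.00300842]), 'width': 85.05486164798593}
side [[469.8, 0.0, 285.9], [0.0, 469.8, 207.8], [0.0, 0.0, 1.0]] [-0.13989821  0.          0.          0.          0.        ] [[-0.977, 0.154, -0.144, 420.036], [-0.211, -0.697, 0.685, 873.838], [0.005, 0.7, 0.714, 966.409], [0.0, 0.0, 0.0, 1.0]] 0.9959353741496598
top [[515.6, 0.0, 282.3], [0.0, 515.6, 217.3], [0.0, 0.0, 1.0]] [-0.14062064  0.          0.          0.          0.        ] [[-0.028, 0.988, -0.149, 363.154], [-1.0, -0.028, 0.003, 94.092], [-0.002, 0.149, 0.989, 1564.247], [0.0, 0.0, 0.0, 1.0]] 0.9959396258503401
wrist [[325.0, 0.0, 275.0], [0.0, 325.0, 208.9], [0.0, 0.0, 1.0]] [-0.05037298  0.          0.          0.          0.        ] [[0.395, 0.886, 0.241, 316.928], [-0.919, 0.382, 0.102, -571.219], [-0.002, -0.262, 0.965, 372.813], [0.0, 0.0, 0.0, 1.0]] 0.9960289115646258
```

View pics/side0.png

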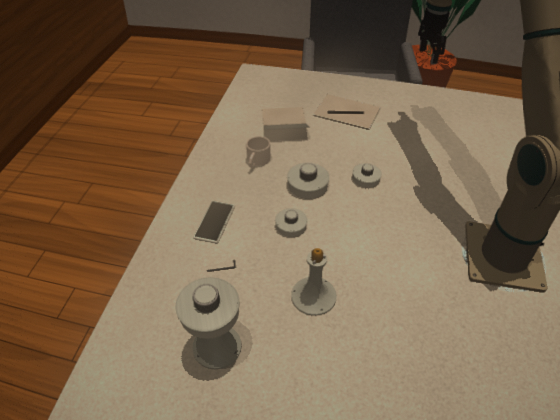

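View pics/top0.png

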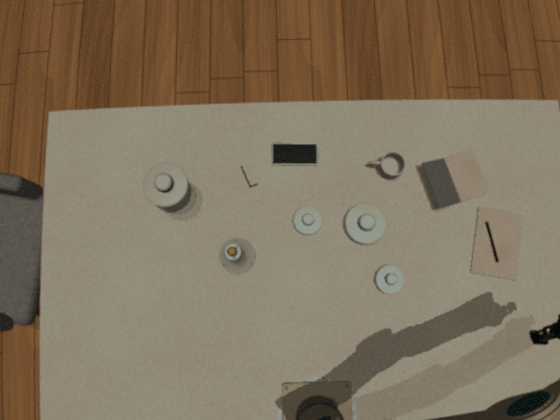

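View pics/wrist0.png

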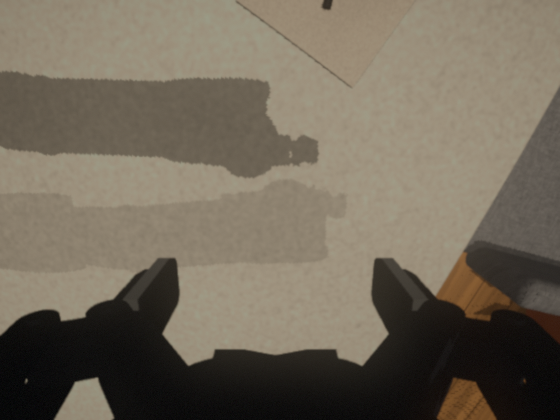

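The side view shows the largest loose head at about (308,178), with the bare stem's brass spigot at (317,254). In the top view they are at (366,222) and (233,252). The two smaller heads are decoys, and the second lamp is at top (165,185).

```bash
cat > h.py <<'E'
import cv2,numpy as np
from cell import *
def ray(p,uv):
    u=cv2.undistortPoints(np.array([[uv]],float),p["K"],np.array(p["dist_coeffs"],float))[0,0]
    T=np.array(p["T"]);d=T[:3,:3]@np.array([u[0],-u[1],-1.]);return T[:3,3],d
def onz(p,uv,z):
    o,d=ray(p,uv);return o+d*(z-o[2])/d[2]
def cloud(p,dep):
    h,w=dep.shape
    g=np.stack(np.meshgrid(np.arange(w),np.arange(h)),-1).reshape(-1,1,2).astype(float)
    u=cv2.undistortPoints(g,p["K"],np.array(p["dist_coeffs"],float))[:,0]
    z=dep.reshape(-1);T=np.array(p["T"])
    return (np.c_[u[:,0]*z,-u[:,1]*z,-z]@T[:3,:3].T+T[:3,3]).reshape(h,w,3)
E
python3 - <<'E'
from h import *
for n,hw,sw in(("side",(270,140,345,205),(285,235,345,315)),("top",(335,195,395,250),(212,232,262,278))):
    p=camera_params(n);im=cv2.imread(f"pics/{n}0.png");d=np.load(f"pics/{n}0.npy");C=cloud(p,d)
    for nm,(a,b,c,e) in(("head",hw),("stem",sw)):
        P=C[b:e,a:c];z=P[...,2]
        print(n,nm,"zhist",np.histogram(z,bins=[-10,5,20,35,45,58,70,90,120,140,155,165,180,200])[0])
        rngs=((58,72),(30,45)) if nm=="head" else ((143,157),(165,190),(3,14))
        for lo,hi in rngs:
            m=(z>lo)&(z<hi)
            if m.sum()<3: continue
            Q=P[m]; print(lo,hi,m.sum(),"med",np.round(np.median(Q,0),1),"mid",np.round((np.percentile(Q,1,0)+np.percentile(Q,99,0))/2,1),"ext",np.round(np.percentile(Q,99,0)-np.percentile(Q,1,0),1))
    a,b,c,e=hw;cv2.imwrite(f"pics/{n}_h.png",cv2.resize(im[b:e,a:c],None,fx=6,fy=6,interpolation=2))
    a,b,c,e=sw;cv2.imwrite(f"pics/{n}_s.png",cv2.resize(im[b:e,a:c],None,fx=7,fy=7,interpolation=2))
E
```

```text
side head zhist [3405  395  135  669   60  170   15    0    0    0    0    0    0]
58 72 184 med [ 572.4 -156.5   67.1] mid [ 572.9 -160.9   64.9] ext [46.5 48.4 12.8]
30 45 726 med [ 567.4 -142.3   38.5] mid [ 573.3 -159.6   37.9] ext [118.8 116.9  11.3]
side stem zhist [2903  906  215   87   72   52   76  103   43  173   44   99    5]
143 157 177 med [485.8 239.3 151.1] mid [487.2 231.  150.3] ext [43.8 39.  13.2]
165 190 104 med [486.7 233.2 173.3] mid [487.2 231.8 174.3] ext [24.4 20.3 17.4]
3 14 1125 med [493.8 199.2   5.4] mid [502.3 157.3   8.4] ext [166.2 255.9  10.8]
top head zhist [1814  142  407  683   30  193   16    0    0    0    0    0    0]
58 72 205 med [ 570.9 -158.4   64.8] mid [ 569.7 -160.1   65.1] ext [45.3 44.8 12.7]
30 45 1047 med [ 567.  -157.    36.4] mid [ 570.2 -160.    37.1] ext [116.8 115.6  13.7]
top stem zhist [1242  640  123   32   17   12    4    0    0  125   17   67    5]
143 157 126 med [483.4 228.5 149.6] mid [484.6 230.3 149.6] ext [43.7 41.5 11.1]
165 190 72 med [484.4 229.7 173.2] mid [484.7 230.9 174.6] ext [22.9 24.6 16.8]
3 14 650 med [485.8 230.1   7.1] mid [488.4 232.2   8.5] ext [134.8 148.1  10.8]
```

```bash
python3 -m jog '[40,-24,0,0,85,90,-54,0,0,85,120,-72,10,0,85,150,-90,15,0,85,180,-108,20,0,85,215,-129,25,0,85,250,-150,30,0,85,285,-171,35,0,85,320,-192,40,0,85,355,-213,45,0,85,390,-234,50,0,85,425,-255,50,0,85,450,-270,50,0,85,460,-276,50,0,85,462,-277,50,0,85,462,-277,50,0,85,462,-277,50,0,85]'
python3 - <<'E'
from h import *
s=read_state();print(s["clock"],s["eef_pos"],s["tool_rot"],s["qpos"])
p=camera_params("wrist");im,d=get_image("wrist");C=cloud(p,d)
cv2.imwrite("pics/w1.png",im)
z=C[...,2];print(np.histogram(z,bins=[-10,5,20,30,45,58,70,90,120])[0])
for lo,hi in((62,70),(35,42)):
    m=((z>lo)&(z<hi)).astype(np.uint8);n,l,st,_=cv2.connectedComponentsWithStats(m);k=1+st[1:,4].argmax();Q=C[l==k]
    print(lo,(l==k).sum(),st[k],np.median(Q,0),(np.percentile(Q,1,0)+np.percentile(Q,99,0))/2,np.percentile(Q,99,0)-np.percentile(Q,1,0))
E
```

```text
clock: 1.57
eef_pos: [570.7, -162.4, 354.6]
tool_rot: [3.141, 0.002, 0.403]
force: [-0.0, 0.0, 0.1]
width: 85.1
1.5667 [ 570.67287034 -162.40693823  354.60208817] [3.14074166e+00 1.77618264e-03 4.03216462e-01] [ 0.19966983  0.60499665  0.04684715  1.73439668 -0.03457356  0.80392569
 -0.9053496 ]
[143192   4274   9460  15471   4774   4368      0      0]
62 2743 [ 245  172   61   60 2743] [ 571.39075249 -162.63598411   65.27842534] [ 570.75527437 -162.97187468   64.86433686] [46.08489775 46.1165143   4.32771708]
35 10443 [  208   126   136   132 10443] [ 579.2901947  -159.70210617   36.69215021] [ 570.95247973 -163.1678231    36.77328462] [113.3565629  113.47480964   3.24549434]
```

View pics/w1.png

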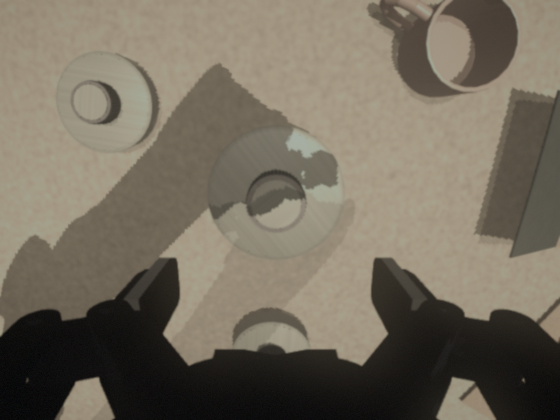

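The wrist view puts the collar top centred at about (276,201). That places the head at (570.8,-162.7), under the tool to within 1 mm. Heights of 65 and 37 mm match the given sizes, so I'm descending and gripping.

```bash
python3 -m jog '[0,0,30,0,85,0,0,65,0,85,0,0,95,0,85,0,0,120,0,85,0,0,135,0,85,0,0,142,0,85,0,0,142,0,85,0,0,142,0,60,0,0,142,0,40,0,0,142,0,30,0,0,142,0,20,0,0,142,0,20,0,0,142,0,20,0,0,142,0,20,0,0,142,0,20]'
python3 - <<'E'
from h import *
s=read_state();print(s["clock"],s["eef_pos"],s["force"],s["width"])
im,d=get_image("wrist");cv2.imwrite("pics/w2.png",im)
E
```

```text
clock: 2.87
eef_pos: [572.5, -161.0, 214.7]
tool_rot: [3.139, -0.002, 0.405]
force: [-0.7, -1.1, 6.0]
width: 47.1
2.8667 [ 572.47364908 -161.01826686  214.7352751 ] [-0.67406348 -1.1078551   6.02184482] 47.12283445795882
```

View pics/w2.png

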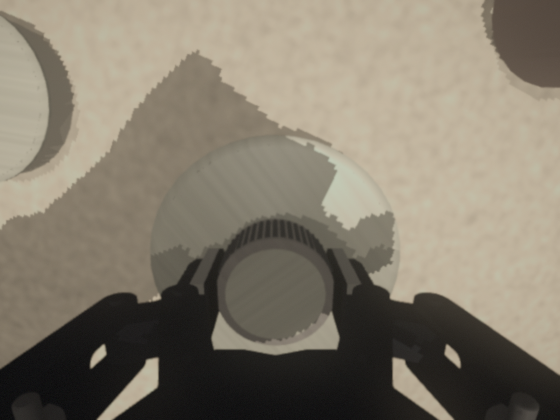

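The collar at about (275,290) sits between the pads with the width reading 47 mm, so it is gripped. Next I lift it.

```bash
python3 -m jog '[0,0,-10,0,20,0,0,-30,0,20,0,0,-55,0,20,0,0,-85,0,20,0,0,-115,0,20,0,0,-145,0,20,0,0,-175,0,20,0,0,-200,0,20,0,0,-215,0,20,0,0,-220,0,20,0,0,-220,0,20,0,0,-220,0,20,0,0,-220,0,20]'
cat > look.py <<'E'
from h import *
import sys
s=read_state();print(s["clock"],s["eef_pos"].round(1),s["tool_rot"].round(4),s["force"].round(1),s["width"],s["qpos"].round(2))
for n in sys.argv[2:]:
    p=camera_params(n);im,d=get_image(n);cv2.imwrite(f"pics/{n}{sys.argv[1]}.png",im);np.save(f"pics/{n}{sys.argv[1]}.npy",d)
E
python3 look.py 3 wrist side
```

```text
clock: 4.0
eef_pos: [571.1, -160.1, 431.2]
tool_rot: [-3.14, 0.002, 0.406]
force: [0.4, 0.8, -2.8]
width: 47.3
4.0 [ 571.1 -160.1  431.2] [-3.1397e+00  2.5000e-03  4.0590e-01] [ 0.4  0.8 -2.8] 47.27183264106529 [ 0.19  0.52  0.05  1.65 -0.03  0.98 -0.91]
```

```bash
sleep 1; ls pics | tail -5
```

```text
w2.png
wrist0.npy
wrist0.png
wrist3.npy
wrist3.png
```

View pics/wrist3.png

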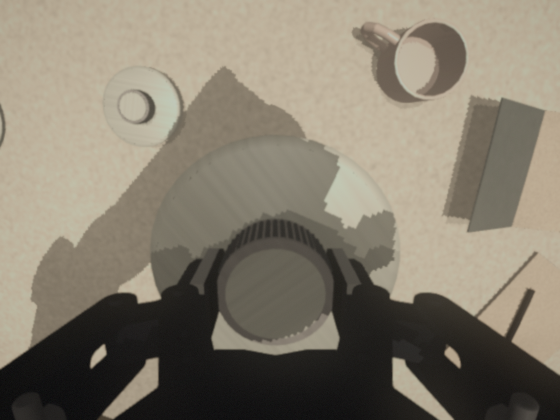

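View pics/side3.png

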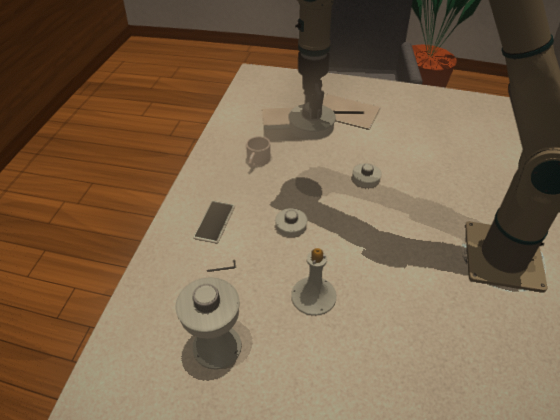

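The head is lifted clean and upright, with the side view showing it at (318,120). I'll move to the near side of the stem and use the wrist camera to measure the spigot.

```bash
python3 -m jog '[1,-15,0,0,20,3,-40,0,0,20,4,-70,0,0,20,6,-100,0,0,20,8,-130,0,0,20,9,-160,0,0,20,11,-190,0,0,20,12,-220,0,0,20,14,-245,0,0,20,15,-265,0,0,20,16,-278,0,0,20,16,-283,0,0,20,16,-283,0,0,20,16,-283,0,0,20,16,-283,0,0,20]'
python3 look.py 4 wrist
python3 - <<'E'
from h import *
p=camera_params("wrist");d=np.load("pics/wrist4.npy");C=cloud(p,d);z=C[...,2]
s=read_state();e=s["eef_pos"];r,pi,y=s["tool_rot"]
from scipy.spatial.transform import Rotation as Ro
R=Ro.from_euler("xyz",[r,pi,y]).as_matrix()
for lo,hi in((145,155),(160,172),(168,183)):
    m=((z>lo)&(z<hi)&(np.hypot(C[...,0]-486,C[...,1]-231)<30))
    Q=C[m];print(lo,m.sum(),np.median(Q,0),(np.percentile(Q,1,0)+np.percentile(Q,99,0))/2,np.percentile(Q,99,0)-np.percentile(Q,1,0))
L=(C-e)@R; zl=L[...,2]
np.save("pics/L4.npy",L)
print(np.histogram(zl,bins=np.arange(120,220,5)))
E
```

```text
clock: 5.35
eef_pos: [475.0, 104.9, 432.6]
tool_rot: [3.141, 0.0, 0.404]
force: [1.0, -0.4, -2.4]
width: 47.4
5.35 [475.  104.9 432.6] [3.1409e+00 3.0000e-04 4.0400e-01] [ 1.  -0.4 -2.4] 47.387484921605775 [-0.28  0.36  0.01  1.93 -0.    0.86 -1.44]
145 1443 [492.04666005 218.35059463 149.76202144] [484.72668793 226.60270823 149.79926944] [43.17442114 42.99844     8.34930694]
160 549 [489.14812071 219.32796968 168.91725656] [485.0241768  226.04624672 166.06005081] [24.81746907 23.84220348 11.68149644]
168 985 [486.28872224 224.62374305 173.53098948] [484.84900009 226.30026411 174.82988131] [23.2505281  22.70675263 13.47412022]
(array([ 1592,   756,   875,   541,   603,  8714,  2634,   672,   590,
         392,   249, 23385,  1549,     0,     0,     0,     0,     0,
           0]), array([120, 125, 130, 135, 140, 145, 150, 155, 160, 165, 170, 175, 180,
       185, 190, 195, 200, 205, 210, 215]))
```

View pics/wrist4.png

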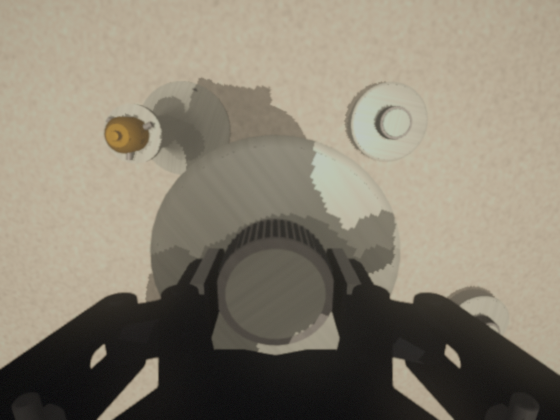

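```bash
python3 - <<'E'
from h import *
from scipy.optimize import least_squares
L=np.load("pics/L4.npy");zl=L[...,2]
im=cv2.imread("pics/wrist4.png")
for lo,hi,R0,box in((145,151,24.5,(215,225,336,350)),(172,182,63,(140,120,410,300))):
    a,b,c,e=box;M=np.zeros(zl.shape,np.uint8);M[b:e,a:c]=1
    m=((zl>lo)&(zl<hi)).astype(np.uint8)*M
    Q=L[m>0];print(m.sum(),np.median(Q,0).round(1),np.percentile(Q,1,0).round(1),np.percentile(Q,99,0).round(1))
    cs,_=cv2.findContours(m,cv2.RETR_EXTERNAL,cv2.CHAIN_APPROX_NONE);k=max(cs,key=len)[:,0]
    P=np.array([L[y,x] for x,y in k])
    f=least_squares(lambda q:np.hypot(P[:,0]-q[0],P[:,1]-q[1])-q[2],[0,0,R0],loss="soft_l1",f_scale=.5)
    r=abs(f.fun);print("circle",f.x.round(2),"inl",(r<1).mean())
E
```

```text
10100 [ -1.1   0.3 149.3] [-25.4 -23.2 147.2] [ 20.4  23.7 150.8]
circle [-2.74  0.27 24.38] inl 0.8779904306220095
23014 [ 27.7   0.2 178.2] [-12.8 -59.3 176.4] [ 57.4  59.7 181.2]
circle [-2.07  0.21 61.18] inl 0.41825613079019075
```

The wrist view shows the brass spigot at (124,134) with pins visible, and small heads at right. The wrist camera puts the stem at (485,226.5), while side and top put it at (486,231). I'll go above a blend of the two, then compare head and stem within the same fixed cameras.

```bash
python3 -m jog '[6,-11,0,0,20,18,-33,0,0,20,32,-58,0,0,20,45,-82,0,0,20,55,-100,0,0,20,60,-109,0,0,20,61,-111,0,0,20,61,-111,0,0,20,61,-111,0,0,20,61,-111,0,0,20]'
python3 look.py 5 side top
python3 - <<'E'
from h import *
from scipy.optimize import least_squares
s=read_state();e=s["eef_pos"]
for n in("side","top"):
    p=camera_params(n);d=np.load(f"pics/{n}5.npy");C=cloud(p,d);z=C[...,2]
    near=np.hypot(C[...,0]-487,C[...,1]-230)<85
    print(n,np.histogram(z[near],bins=np.arange(200,320,10)))
    zp=e[2]-173-3+0
    m=near&(z>zp-9)&(z<zp+7)
    Q=C[m];print(m.sum(),np.median(Q,0).round(1),np.percentile(Q,1,0).round(1),np.percentile(Q,99,0).round(1))
    cs,_=cv2.findContours(m.astype(np.uint8),cv2.RETR_EXTERNAL,cv2.CHAIN_APPROX_NONE);k=max(cs,key=len)[:,0]
    P=np.array([C[y,x] for x,y in k])
    f=least_squares(lambda q:np.hypot(P[:,0]-q[0],P[:,1]-q[1])-61.5,[487,230],loss="soft_l1",f_scale=.5)
    print("circle",f.x.round(2),(abs(f.fun)<1.5).mean())
E
```

```text
clock: 6.23
eef_pos: [487.2, 230.0, 432.7]
tool_rot: [3.14, 0.001, 0.403]
force: [-0.7, 0.1, -3.3]
width: 47.6
6.2333 [487.2 230.  432.7] [3.1404e+00 7.0000e-04 4.0290e-01] [-0.7  0.1 -3.3] 47.57680537141403 [-0.49  0.44 -0.01  1.79  0.01  0.91 -1.67]
side (array([   0,   11,  164,  181,   96, 1543,   51,   72,  165,   24,   17]), array([200, 210, 220, 230, 240, 250, 260, 270, 280, 290, 300, 310]))
1569 [485.9 250.8 256.1] [427.  183.5 251.2] [546.1 291.3 260.7]
circle [486.53 230.68] 0.5473684210526316
top (array([  0,   0,   0,   0,  13, 184,   7,   1,   0,   0,   2]), array([200, 210, 220, 230, 240, 250, 260, 270, 280, 290, 300, 310]))
202 [489.9 183.1 254.6] [456.1 170.2 248.2] [544.5 217.8 260.9]
circle [473.62 236.24] 0.14
```

View pics/side5.png

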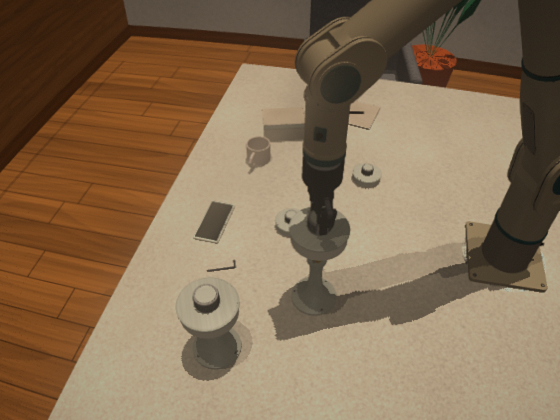

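View pics/top5.png

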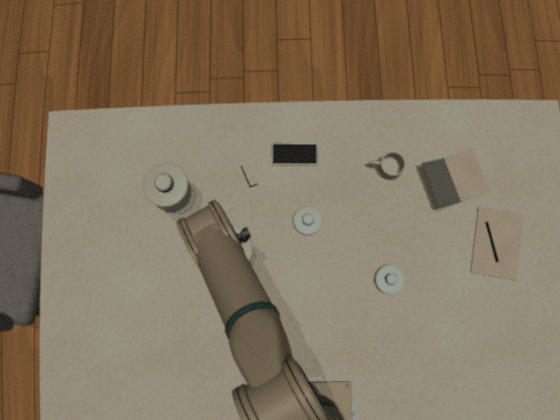

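The side view shows the pan directly above the stem. Its centre is about (486.5,231.5), against (487.2,231.3) for the stem in the same camera. That is within capture range, so I'm lowering it gently.

```bash
python3 -m jog '[0,0,10,0,20,0,0,25,0,20,0,0,38,0,20,0,0,43,0,20,0,0,47,0,20,0,0,50,0,20,0,0,53,0,20,0,0,53,0,20]'; python3 -m jog '[0,0,2,0,20,0,0,4,0,20,0,0,6,0,20,0,0,8,0,20,0,0,9,0,20,0,0,9,0,20]'
```

```text
clock: 7.0
eef_pos: [487.3, 231.6, 379.8]
tool_rot: [3.141, -0.0, 0.405]
force: [0.7, -1.2, -2.2]
width: 47.0
clock: 7.5
eef_pos: [487.5, 230.9, 370.5]
tool_rot: [3.14, 0.0, 0.405]
force: [1.8, -5.4, -1.1]
width: 47.3
```

```bash
python3 -m jog '[0,0,1,0,20,0,0,2,0,20,0,0,3,0,20,0,0,4,0,20,0,0,4,0,20]'; python3 look.py 6 side
```

```text
clock: 7.92
eef_pos: [487.6, 230.9, 368.1]
tool_rot: [3.14, -0.001, 0.405]
force: [-0.7, -6.7, 10.1]
width: 47.1
7.9167 [487.6 230.9 368.1] [ 3.1398e+00 -1.0000e-03  4.0450e-01] [-0.7 -6.7 10.1] 47.107391646053735 [-0.49  0.52 -0.01  1.87  0.01  0.76 -1.67]
```

The hub now rests on the pins, with z at 368.1 and force rising as expected. I'll ease off the side load and turn in steps while pressing lightly.

```bash
python3 -m jog '[-0.3,0.7,1,0,20,-0.3,0.7,1,4,20,-0.3,0.7,1,8,20,-0.3,0.7,1,12,20,-0.3,0.7,1,16,20,-0.3,0.7,1,20,20,-0.3,0.7,1,20,20]'; python3 -c "
from cell import *;s=read_state();print(s['torque'],s['qpos'][6])"
```

```text
clock: 8.55
eef_pos: [488.3, 229.6, 367.9]
tool_rot: [3.14, -0.004, 0.052]
force: [0.9, -7.3, 15.5]
width: 47.5
[-2.08306119  0.04498673 -0.08962782] -1.9472438197237507
```

Positive turning decreases q7, which leaves less range that way. I'll turn negative instead and trim the side load a little more.

```bash
python3 -m jog '[0,1,0,-5,20,0,1,0,-12,20,0,1,0,-18,20,0,1,0,-23,20,0,1,0,-27,20,0,1,0,-31,20,0,1,0,-35,20,0,1,0,-39,20,0,1,0,-40,20]'; python3 -c "
from cell import *;s=read_state();print(s['torque'],s['qpos'][6])"
```

```text
clock: 9.3
eef_pos: [487.5, 230.8, 367.9]
tool_rot: [3.141, -0.004, 0.757]
force: [-2.0, -2.5, 14.3]
width: 47.0
[-0.73579342  0.43747504 -0.06704672] -1.3874794792248821
```

```bash
python3 -m jog '[0,0,0,-4,20,0,0,0,-8,20,0,0,0,-12,20,0,0,0,-16,20,0,0,0,-20,20,0,0,0,-24,20,0,0,0,-24,20]'; python3 -c "
from cell import *;s=read_state();print(s['torque'],s['qpos'][6])"
```

```text
clock: 9.88
eef_pos: [486.8, 231.5, 367.9]
tool_rot: [3.141, -0.003, 1.177]
force: [-2.1, -2.4, 15.2]
width: 47.1
[-0.50377587  0.93037951  0.19883829] -1.0533741110659485
```

```bash
python3 -m jog '[0,0,0,-4,20,0,0,0,-8,20,0,0,0,-12,20,0,0,0,-16,20,0,0,0,-20,20,0,0,0,-24,20,0,0,0,-24,20]'; python3 -c "
from cell import *;s=read_state();print(s['torque'],s['qpos'][6])"
```

```text
clock: 10.47
eef_pos: [486.6, 231.0, 365.4]
tool_rot: [-3.14, -0.002, 1.595]
force: [0.4, 0.7, -3.6]
width: 47.1
[ 0.03652998  0.01483815 -0.05259331] -0.7195937164554564
```

It dropped: z is 365.4 with no upward load and little torque. Now I press it down to home.

```bash
python3 -m jog '[0,0,1,0,20,0,0,2,0,20,0,0,3,0,20,0,0,4,0,20,0,0,5,0,20,0,0,6,0,20,0,0,7,0,20,0,0,7,0,20,0,0,7,0,20]'; python3 -c "
from cell import *;s=read_state();print(s['torque'],s['qpos'][6])"
```

```text
clock: 11.22
eef_pos: [486.6, 230.9, 360.7]
tool_rot: [3.141, -0.0, 1.593]
force: [-6.3, -1.8, 17.7]
width: 47.0
[-0.34654742  1.49208303 -0.00615512] -0.726240414788453
```

```bash
python3 -m jog '[0,-0.6,1,0,20,0,-0.6,2,0,20,0,-0.6,2,0,20,0,-0.6,2,0,20,0,-0.6,2,0,20]'; python3 -c "
from cell import *;s=read_state();print(s['torque'],s['qpos'][6])"; python3 look.py 7 side wrist
python3 - <<'E'
from h import *
p=camera_params("side");C=cloud(p,np.load("pics/side7.npy"));z=C[...,2]
near=np.hypot(C[...,0]-487,C[...,1]-230)<75
m=near&(z>175)&(z<195);Q=C[m];print(m.sum(),np.median(Q,0),np.percentile(Q,1,0),np.percentile(Q,99,0))
for n in("phone","x"):pass
E
```

```text
clock: 11.63
eef_pos: [486.2, 230.9, 360.6]
tool_rot: [3.139, -0.0, 1.592]
force: [-8.8, -2.6, 31.4]
width: 47.2
[-8.67878693e-01  2.14412505e+00 -6.15747502e-04] -0.72823944673471
11.6333 [486.2 230.9 360.6] [ 3.1386e+00 -3.0000e-04  1.5922e+00] [-8.8 -2.6 31.4] 47.21878951552931 [-0.26  0.54 -0.35  1.87  0.26  0.77 -0.73]
1366 [486.89263462 253.02183463 183.99350063] [428.4211913  173.74243901 178.49847977] [548.99319785 290.58866106 192.85560202]
```

View pics/side7.png

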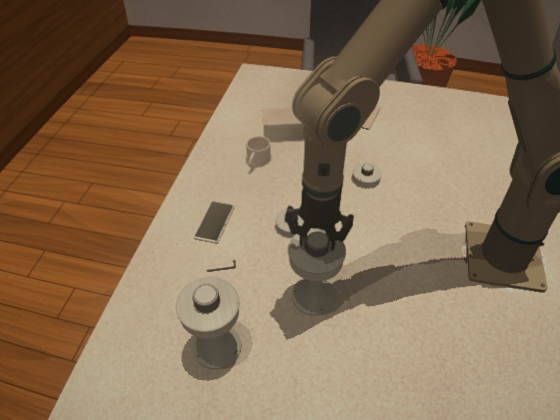

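View pics/wrist7.png

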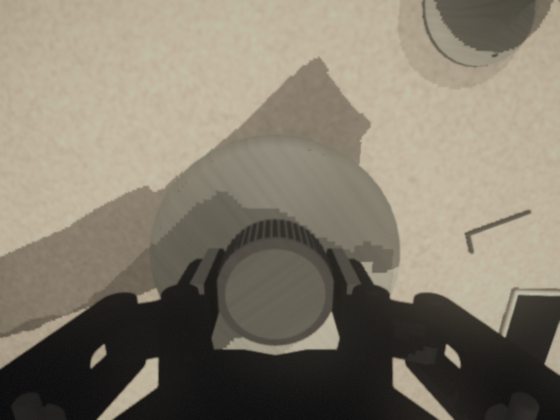

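The stop is rigid: 2 mm more command moved the tool only 0.1 mm and added 14 N. The pan at about z 184 matches the seated height. I'll ease the push slightly, let it settle and check once more.

```bash
python3 -m jog '[0,-0.4,-0.7,0,20,0,-0.4,-0.7,0,20,0,-0.4,-0.7,0,20,0,-0.4,-0.7,0,20,0,-0.4,-0.7,0,20,0,-0.4,-0.7,0,20,0,-0.4,-0.7,0,20]'; python3 -c "
from cell import *;s=read_state();print(s['torque'],s['qd'].round(4))"
```

```text
clock: 12.32
eef_pos: [486.1, 230.8, 360.6]
tool_rot: [3.138, -0.001, 1.592]
force: [-6.6, -2.3, 26.3]
width: 47.1
[-0.58872742  1.66342869  0.00359979] [-0.0004  0.0006 -0.     -0.0004  0.0006  0.0009  0.    ]
```

```bash
python3 -c "
from cell import *;finish_job();s=read_state();print(s['clock'],s['eef_pos'],s['force'],s['width'])"
```

```text
the job is handed in; nothing more can be done
the job is handed in; nothing more can be done
```

The light head is on the stem and pressed home, and I handed the job in with the gripper still holding the collar and pushing down. It took about 12.3 s of the 64 s allowed. No verdict is reported, so this rests on my own measurements.

**What I did:** I gripped the head by its collar, lifted it 220 mm, set it over the spigot and lowered it until it rested on the pins. I first turned 20° one way, then back the other way because the last joint had more range there. About 68° past the starting angle the keyways had dropped over the pins, and I pressed it down onto the shoulder.

**Last checks:**
- **Seating:** the tool came to a firm stop at z 360.6. Another 2 mm of commanded push moved it only 0.1 mm and added 14 N.
- **Height:** the pan's height in the side camera fits the home position, and the pan and the tool both came down 72.1 mm, so the head did not slip in the grip.
- **Hold:** the arm was at rest with the tool upright to about 0.004 rad, the jaws at 47.1 mm and about 26 N of reaction to the downward push.
- **Other objects:** the phone, hex key and mug appeared undisturbed in the last views; I judged this by eye only.

**What disagreed:**
- **Stem position:** the wrist camera put the stem about 4.5 mm in y from where the side and top cameras did, so I blended the readings and trimmed by the side force.
- **Side load:** about 7 N of sideways force remained at the end.
- **Drop onto the shoulder:** from the pins to home measured 7.3–7.5 mm instead of 7.8 mm, which is inside the 1.7 mm allowed.

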